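# Press the lid of a soil tin home in the bench screw press

### The arm

A 6-joint arm with a two-finger parallel gripper is mounted at the origin on a cart in front of the work surface, level with it; the furniture and walls round the work are solid. World frame = base frame: x ahead of the robot, y to its left, z up, the work surface at z = 0. Lengths are in m, angles in degrees, forces in N, time in s.
With the tool pointing down it reaches from about 0.3 to 0.75 m from the base axis. Payload 8.5 kg.
Tool frame: the origin (TCP) lies at the very end of the fingers, on their centre line; the grasp point (between the pads) lies 19 mm behind it (env.hold_point_z is the distance from the TCP to the grasp point, in m); z points along the fingers, y is the line along which they close (so a half turn about z gives the same grasp; the last joint's range is limited). The gripper opens to 85 mm and grips with 20 to 120 N. Pads are 22 mm wide; open, the fingers measure 114 mm over their backs; the gripper's body (76 mm by 85 mm) begins 54 mm behind the grasp point. The pads swing forward as they close: fully open they stand 13 mm farther back than shut.
Start: joints at [56.878, 21.807, 74.336, -0, 83.858, -12.336], TCP at [0.195, 0.514, 0.193] pointing down, gripper open.
Joint ranges: [-178.18, 178.18], [-50.72, 133.34], [12.68, 142.11], [-81.47, 261.47], [9.98, 163.14], [-165.26, 165.26]. Speed limits (degrees/s): [136.94, 136.94, 180, 180, 180, 180].

### API

Orientations are given as a 3x3 rotation matrix whose columns are the frame's x, y, z axes.
In Python, from rig import env, optics gives the robot as it stands.
- The arm moves only by the shell command python3 -m jog 'ROWS' [OPENING] [FORCE]. ROWS is JSON, a list of rows, each an object with "linear": the shift along the tool's x, y, z in units of 40 mm (1.0 is 40 mm), a list of three; "roll": the turn about the tool's z in units of 5 degrees (1.0 is 5 degrees). A call has 1 to 12 rows; each row shifts and turns the commanded pose from where the row before left it, along the tool's axes as they then stand; what a row does not reach is not made up. A row lasts 1/12 s, in which the tool goes at most 41.7 mm and 7.16 degrees, less where a joint would pass 70% of its speed; a pose out of reach is approached as far as the arm can. A call is refused whole if a number of a shift passes 1 or a number of a turn 1, either way. A call with a gripper value outside its range is refused whole. OPENING is the opening, from -1 (shut) to 1 (fully open), set as the call begins (- or left out, the last holds). The fingers move at their own pace and stop on an object; FORCE is the grip in N (left out, the last holds). Time passes only in rows, so rows that do not move let the fingers close. It gives the time, the measured TCP pose, the force, the opening and the grip force at its end, in the units of the state.
- env.observe(): the state, without advancing time (a new reading comes with each control period).
- optics.get_image(name): name is "scene" or "top" or "wrist"; returns the picture (400x640x3 uint8, red, green, blue); there is no depth.
- optics.calibration(name): a dict with "fov_y" (degrees; the focal length in pixels is half the picture's height over the tangent of half this angle, whatever the lens; pixels are square), "cx", "cy" (the principal point, pixels), "T" (4x4, takes a point from camera to world coordinates). Camera axes: x right, y down, z forward; pixel columns grow to the right and rows downward; lengths in m; the calibration is good to about 2 mm. A picture is of the moment at which its call begins: read the wrist's pose just before it. calibration takes no time and is no camera call; for the wrist camera it gives the pose at the moment of the call.
- env.close_job(): hands the job in; it is judged then, once.
The state is a dict: "time_s": time; "q": joint angles; "qvel": joint speeds; "joint_efforts": joint torques, N m; "position": TCP position; "tool_rot": TCP orientation; "ft_force": force on the tool from outside, world axes, zero at the start; "wrist_torque": the same for the moment, N m; "grip_width": finger opening in m; "gripper_force": force on a finger pad.
Only numpy, scipy, OpenCV 4.12 (cv2) and the standard library are available. Lean on these libraries where they do the work, as an engineer would, in place of code of your own. Each camera call takes 0.05 s, during which the arm holds its last target. There are 200 camera calls.

### The job

Push the slide with the soil tin fully home under the blue screw press by the black face of its push plate, then push the hand wheel round by its handle through exactly one full turn, clockwise seen from above, so that the sprung pad comes down on the lid and the handle stops where it started. Do it all by pushing with the fingers: grip and lift nothing, do not touch the tin, leave the things standing round the press where they are, and end clear of the press with the pad still down on the tin.

Things in the scene. Friction and masses are not known exactly. Their poses are not given: they have to be found in the camera images.
- press: Blue cast bench screw press, fixed, 165 x 215 mm on plan. Origin on the table under the screw axis; x points from the screw to the column (away from the robot at yaw 0), y along the slide to the side where it is drawn out (robot's left), z up. The slide goes home towards -y. Apart from the wheel and screw nothing of the press is higher than 165 mm.
- wheel_centre (a point): Fixed point on the screw axis 199 mm above the table, at the level of the top of the wheel rim at the start (wheel joint 0).
- press_wheel (a joint): Hand wheel angle in rad, growing clockwise seen from above; starts between -1 and 1. At 0 the handle is on the press's -x side. One turn adds 6.283 and lowers screw, wheel and pad together 6 mm. Friction about 0.11 N m (2 N at the handle); stays where left. The wheel lies level, 138 mm over its round steel rim (14 mm thick), three spokes.
- wheel_handle (a point): Upright black handle on the wheel's rim, 62 mm from the screw axis, 23 mm in diameter, standing from the rim's top (199 mm above the table) up to 259 mm. The point is on the handle's centre line, 230 mm above the table at wheel angle 0. All round it is clear above the rim.
- nest_slide (a joint): Travel of the slide in m: 0 drawn out (at the start), 0.060 fully home against its rigid stop, with the tin under the pad. About 2.5 N of friction, so a push that meets 8 N or more has reached the stop; stays where it is left.
- push_plate (a point): Middle of the black outer face of the slide's upright push plate; the face is 61 mm wide along the press's x, from 21 to 73 mm above the table, and looks along the press's +y; it stands 3.5 mm proud of its steel back plate. The point lies 52 mm above the table, 228 mm from the screw axis when drawn out, 168 mm when home.
- tin_in_nest: Aluminium soil tin with push-on lid, 52 mm in diameter and 28 mm high, loose, standing 10 mm deep in the round nest of the slide. Origin at the centre of its underside.
- pressure_pad: White round pad 44 mm in diameter below the screw, on a spring of 2.5 N per mm. About 3.5 mm above the lid at wheel angle 0; origin on the screw axis at table height as built.
- tin_a: Bystander: aluminium soil tin, 52 mm in diameter, 28 mm high, origin under its centre.
- tin_b: Bystander: aluminium soil tin, 52 mm in diameter, 28 mm high, origin under its centre.
- beaker: Bystander: glass beaker, 54 mm in diameter, 71 mm high, origin under its centre.
- crucible: Bystander: white porcelain crucible, 41 mm in diameter, 33 mm high, origin under its centre.
- dish: Bystander: white porcelain evaporating dish, 66 mm in diameter, 24 mm high, origin under its centre.
- rubber_stopper: Bystander: red rubber stopper, 24 mm in diameter, 23 mm high, origin under its centre.
- stopwatch: Bystander: black digital stopwatch lying flat, 67 x 58 x 19 mm, origin under its centre.
- spindle: The vertical screw of the press with all that it carries: the hand wheel above and the sprung pad below. Origin on the screw axis at table height as built; sinks 6 mm a turn.
Mind the look-alikes: they are no part of the job. What is shaped like the tin_in_nest but pink is not meant.

How it is judged:
By the outcome, as a careful person would: the job done as asked, in the order asked, and still so for the second after the job is handed in, with the robot touching nothing.
It also fails if it takes over 54 s, if anything falls off the work surface, if the arm or the gripper's body presses on something with over 40 N, if the wrist force passes 120 N, or if a joint passes its speed limit or range.

## Working session

There is one attempt and no reset: what is moved stays moved. The work goes in short steps, Python scripts to look and compute and a shell command to move; the robot and the scene stay as the last step left them, time stands still between calls to the robot, and variables do not carry over. Pictures are saved under pics/ and viewed, at most 10 in all, crops included, and the job is handed in when it is done.

```bash
mkdir -p pics; ls
python3 - <<'E'
from rig import env, optics
import cv2,numpy as np
for n in ("scene","top"):
    im=optics.get_image(n); cv2.imwrite(f"pics/{n}0.png",im[:,:,::-1]); c=optics.calibration(n); print(n,c)
s=env.observe(); print(s)
E
```

```text
pics
scene {'fov_y': 43.94898634915256, 'cx': 313.52130298252894, 'cy': 208.23096712481905, 'T': array([[ 0.56857855, -0.43565847,  0.69779662, -0.3171668 ],
       [-0.82262301, -0.30434457,  0.48027676, -0.62722627],
       [ 0.00313397, -0.84709862, -0.53142648,  0.82355265],
       [ 0.        ,  0.        ,  0.        ,  1.        ]])}
top {'fov_y': 56.56728653048553, 'cx': 324.93455245243246, 'cy': 205.06497860074325, 'T': array([[ 0.03047663, -0.98493648,  0.17020959,  0.37827472],
       [-0.99945836, -0.03214444, -0.00705079, -0.05495783],
       [ 0.01241587, -0.16990252, -0.98538266,  1.19409744],
       [ 0.        ,  0.        ,  0.        ,  1.        ]])}
{'time_s': 0.1, 'q': array([ 5.68789136e+01,  2.18371964e+01,  7.43803358e+01,  1.72237551e-03,
        8.38580706e+01, -1.23346382e+01]), 'qvel': array([ 0.10660078, -0.06671061, -0.10576746, -0.0451186 ,  0.07865535,
        0.01537291]), 'joint_efforts': array([ 4.29127205e-03, -4.49219549e+01, -2.31658834e+01, -1.02487252e-04,
        3.64823711e-03, -2.64799276e-06]), 'position': array([0.19499348, 0.51393499, 0.19227337]), 'tool_rot': array([[-9.34908377e-01,  3.54888390e-01, -7.46029973e-04],
       [ 3.54889038e-01,  9.34907795e-01, -1.08878768e-03],
       [ 3.11071131e-04, -1.28267458e-03, -9.99999129e-01]]), 'ft_force': array([ 0.05723742, -0.5376252 ,  0.62932406]), 'wrist_torque': array([ 0.02425208, -0.05957444, -0.02252842]), 'gripper_force': 0.0, 'grip_width': 0.08561703824274645}
```

View pics/scene0.png

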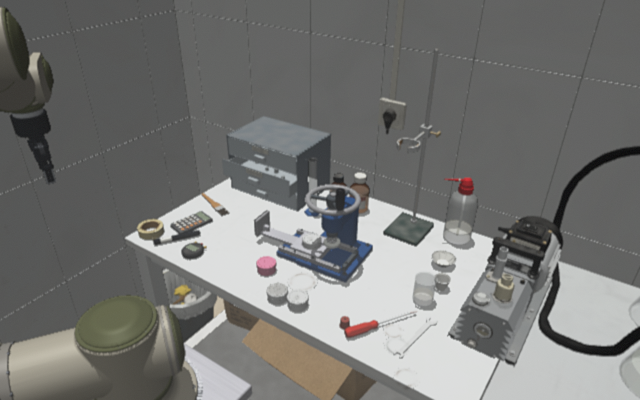

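View pics/top0.png

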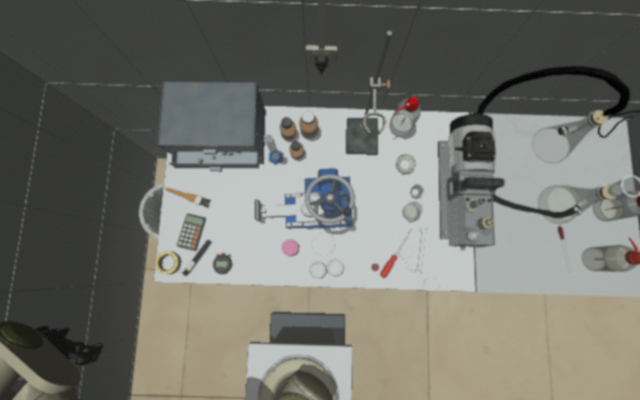

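The scene view shows the press at about (335,230), with its push plate at (262,222) and the slide drawn out to the left. In the top view the wheel is at about (330,200) and the push plate at (258,210), so yaw is near 0. I'll enlarge both to find the handle.

Run:
```python
import cv2,numpy as np
a=cv2.imread("pics/scene0.png")[160:290,230:400]; b=cv2.imread("pics/top0.png")[155:245,240:370]
a=cv2.resize(a,None,fx=3.5,fy=3.5,interpolation=cv2.INTER_CUBIC); b=cv2.resize(b,None,fx=6,fy=6,interpolation=cv2.INTER_CUBIC)
cv2.imwrite("pics/sceneC.png",a); cv2.imwrite("pics/topC.png",b)
```

```text
(no output)
```

View pics/sceneC.png

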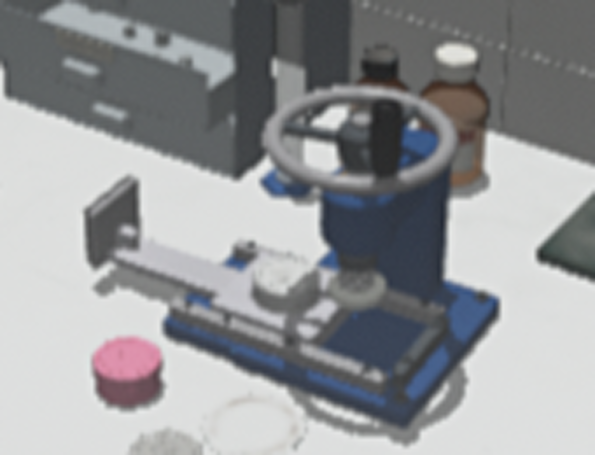

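View pics/topC.png

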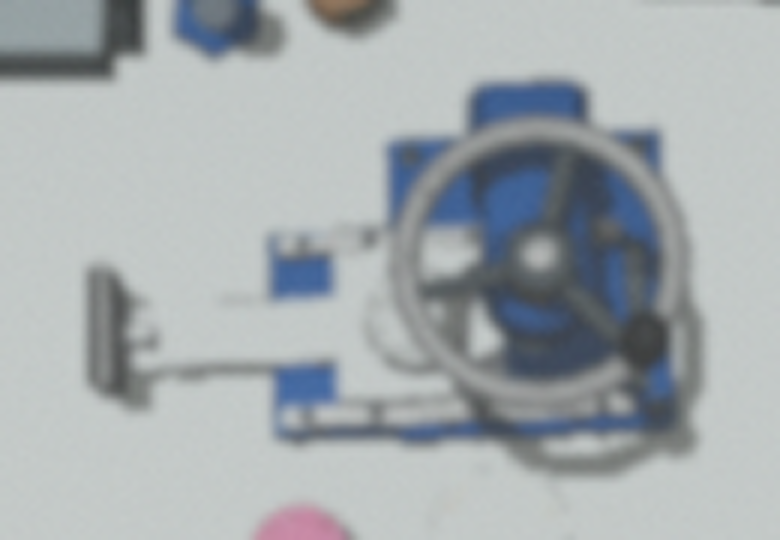

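```bash
cat > h.py <<'E'
import numpy as np, json
from rig import env, optics
def ray(n,u,v,c=None):
    c=c or optics.calibration(n); f=200/np.tan(np.radians(c["fov_y"]/2))
    T=c["T"]; d=T[:3,:3]@np.array([(u-c["cx"])/f,(v-c["cy"])/f,1]); return T[:3,3],d/np.linalg.norm(d)
def plane(n,u,v,z):
    o,d=ray(n,u,v); return o+d*(z-o[2])/d[2]
def tri(pts):
    A=np.zeros((3,3));b=np.zeros(3);R=[ray(*p) for p in pts]
    for o,d in R:
        P=np.eye(3)-np.outer(d,d);A+=P;b+=P@o
    x=np.linalg.solve(A,b); return x,[np.linalg.norm(np.cross(x-o,d)) for o,d in R]
E
python3 - <<'E'
from h import *
np.set_printoptions(precision=4,suppress=True)
t=lambda u,v:(240+(u+.5)/6-.5,155+(v+.5)/6-.5)
s=lambda u,v:(230+(u+.5)/3.5-.5,160+(v+.5)/3.5-.5)
print("handle top",tri([("top",*t(645,338)),("scene",*s(386,102))]),plane("top",*t(645,338),.259))
print("wheel",tri([("top",*t(540,261)),("scene",*s(362,140))]),plane("top",*t(540,261),.194),plane("scene",*s(362,140),.194))
for n,p,z in (("plate L",(88,268),.073),("plate R",(88,385),.073),("base fl",(280,437),.012),("base fr",(672,424),.012),("pink",(303,530),.028)):
    print(n,plane("top",*t(*p),z))
for n,p in (("plate nr",(90,222)),("plate far",(133,180))): print(n,plane("scene",*s(*p),.073))
import cv2
im=cv2.imread("pics/top0.png"); hsv=cv2.cvtColor(im,cv2.COLOR_BGR2HSV)
m=cv2.inRange(hsv,(100,110,50),(125,255,255)); m[:,:280]=0;m[:,370:]=0;m[:165]=0
c=np.vstack(cv2.findContours(m,0,2)[0]); print(cv2.boundingRect(c),cv2.minAreaRect(c))
E
```

```text
handle top (array([ 0.5268, -0.1189,  0.2593]), [np.float64(0.00046969082024665514), np.float64(0.00046969082024668387)]) [ 0.5265 -0.1185  0.259 ]
wheel (array([ 0.571 , -0.0743,  0.1931]), [np.float64(1.0302929439362275e-05), np.float64(1.0302929439460577e-05)]) [ 0.5708 -0.0743  0.194 ] [ 0.5697 -0.0751  0.194 ]
plate L [0.5829 0.1539 0.073 ]
plate R [0.5228 0.1501 0.073 ]
base fl [0.5061 0.0577 0.012 ]
base fr [ 0.5197 -0.1507  0.012 ]
pink [0.4562 0.0419 0.028 ]
plate nr [0.5154 0.1375 0.073 ]
plate far [0.5818 0.1487 0.073 ]
(286, 170, 66, 57) ((317.86187744140625, 198.37567138671875), (56.34307098388672, 64.01665496826172), 86.98721313476562)
```

Triangulation agrees with the given sizes:
- **Wheel centre:** (0.571, -0.0745).
- **Handle:** top at z 0.259 and 62.7 mm from the axis, at world angle 225°. Wheel angle is about -0.71.
- **Plate:** centre near (0.554, 0.152), 228 mm from the axis.
- **Press yaw:** about 4°.

Next I move to a point in front of the plate.

```bash
python3 -m jog '[{"linear":[-0.93,-0.37,0],"roll":0},{"linear":[-0.93,-0.37,0],"roll":0},{"linear":[-0.93,-0.37,0],"roll":0},{"linear":[-0.93,-0.37,0],"roll":0},{"linear":[-0.93,-0.37,0],"roll":0},{"linear":[-0.93,-0.37,0],"roll":0},{"linear":[-0.93,-0.37,0],"roll":0},{"linear":[-0.93,-0.37,0],"roll":0},{"linear":[-0.93,-0.37,0],"roll":0},{"linear":[-0.93,-0.37,0],"roll":0},{"linear":[-0.93,-0.37,0],"roll":0},{"linear":[-0.93,-0.37,0],"roll":0}]' -1 20
python3 -m jog '[{"linear":[0,0,0],"roll":1},{"linear":[0,0,0],"roll":1},{"linear":[0,0,0],"roll":1},{"linear":[0,0,0],"roll":1},{"linear":[0,0,0],"roll":1},{"linear":[0,0,0],"roll":1},{"linear":[0,0,0],"roll":1},{"linear":[0,0,0],"roll":1},{"linear":[0,0,0],"roll":1},{"linear":[0,0,0],"roll":1},{"linear":[0,0,0],"roll":1},{"linear":[0,0,0],"roll":1}]'
python3 - <<'E'
from h import *
import cv2
cv2.imwrite("pics/w1.png",optics.get_image("wrist")[:,:,::-1])
s=env.observe();print(s["time_s"],s["position"],s["tool_rot"],s["q"])
E
```

```text
time_s: 1.1
position: [0.5505, 0.188, 0.1925]
tool_rot: [[-0.935, 0.355, -0.001], [0.355, 0.935, -0.0], [0.001, -0.0, -1.0]]
ft_force: [-0.2, 0.5, 1.0]
grip_width: -0.0003
gripper_force: 0.0
time_s: 2.1
position: [0.5493, 0.1897, 0.1924]
tool_rot: [[-0.156, 0.988, -0.001], [0.988, 0.156, -0.0], [-0.0, -0.001, -1.0]]
ft_force: [-0.3, -0.3, -0.7]
grip_width: -0.0
gripper_force: 0.0
2.15 [0.54930334 0.18968056 0.19240187] [[-1.50863044e-01  9.88554221e-01 -9.45400240e-04]
 [ 9.88554673e-01  1.50863002e-01 -1.15630220e-04]
 [ 2.83191765e-05 -9.52024152e-04 -9.99999546e-01]] [ 7.38498610e+00  2.50129847e+01  6.91885834e+01  3.93314462e-04
  8.58530016e+01 -1.29198782e+00]
```

View pics/w1.png

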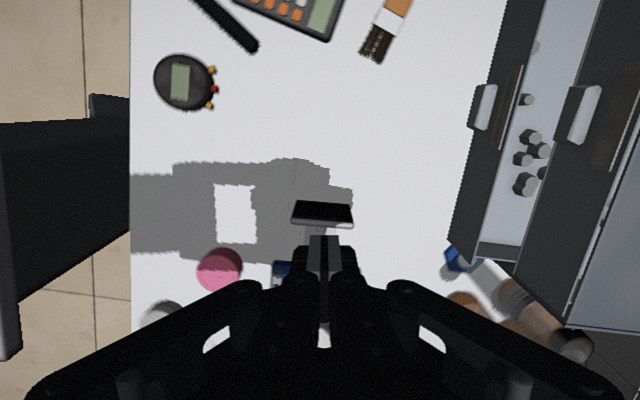

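The wrist view shows the black plate face from about (292,201) to (353,225), just ahead of the shut fingers at (323,240). I'll cast its edges onto their known heights.

Run:
```python
from h import *
import cv2
np.set_printoptions(precision=4,suppress=True)
im=cv2.imread("pics/w1.png");g=cv2.cvtColor(im,cv2.COLOR_BGR2GRAY)
print(g[194:236,322]);
m=(g[190:232,280:365]<35).astype(np.uint8)
n,l,st,ce=cv2.connectedComponentsWithStats(m); k=1+np.argmax(st[1:,4]); print(st[k])
p=np.argwhere(l==k)[:,::-1].astype(np.float32); 
box=cv2.boxPoints(cv2.minAreaRect(p))+[280,190];print(box)
h=cv2.convexHull(p.astype(np.int32)); q=cv2.approxPolyDP(h,3,True)[:,0]+[280,190]
for a in q: print(a,plane("wrist",*a,.073),plane("wrist",*a,.021))
```

```text
[112 113 117 113 112 111 120 111  23   0   2   8   0   0   1   2   0   6
   3   4   0   4   6  12  19  13  43  71  85  89  76  70  65  84  94  95
  95  87  89  97  94  21]
[  12   10   60   23 1013]
[[291.8092 217.3847]
 [293.2464 199.4197]
 [352.4277 204.1542]
 [350.9905 222.1192]]
[351 222] [0.5828 0.1516 0.073 ] [0.5904 0.133  0.021 ]
[292 215] [0.5242 0.1501 0.073 ] [0.5216 0.1312 0.021 ]
[298 200] [0.5281 0.1662 0.073 ] [0.5261 0.1501 0.021 ]
[347 204] [0.5757 0.1694 0.073 ] [0.582  0.1539 0.021 ]
```

Plate centre comes out at (0.5535, 0.151) and yaw at 4.1°, matching the first measurement. Now I square up, lower and push.

```bash
python3 -m jog '[{"linear":[0,0,0.95],"roll":0.9},{"linear":[0,0.04,0.95],"roll":0},{"linear":[0,0,0.95],"roll":0},{"linear":[0,0,0.95],"roll":0},{"linear":[0,0,0],"roll":0},{"linear":[0,0,0],"roll":0}]'
python3 -m jog '[{"linear":[-0.25,0,0],"roll":0},{"linear":[-0.25,0,0],"roll":0},{"linear":[-0.15,0,0],"roll":0},{"linear":[-0.1,0,0],"roll":0},{"linear":[-0.1,0,0],"roll":0},{"linear":[-0.1,0,0],"roll":0},{"linear":[0,0,0],"roll":0}]'
```

```text
time_s: 2.65
position: [0.5505, 0.1898, 0.0402]
tool_rot: [[-0.083, 0.997, -0.003], [0.997, 0.083, -0.0], [-0.0, -0.003, -1.0]]
ft_force: [0.1, 0.4, 0.8]
grip_width: 0.0002
gripper_force: 0.0
time_s: 3.23
position: [0.5544, 0.1513, 0.0411]
tool_rot: [[-0.082, 0.997, 0.0], [0.997, 0.082, -0.0], [-0.0, 0.0, -1.0]]
ft_force: [-0.2, 0.9, -0.4]
grip_width: 0.0002
gripper_force: 0.0
```

```bash
python3 -m jog '[{"linear":[-0.15,0,0],"roll":0},{"linear":[-0.15,0,0],"roll":0},{"linear":[-0.15,0,0],"roll":0},{"linear":[-0.15,0,0],"roll":0}]'
python3 - <<'E'
from h import *
import cv2
cv2.imwrite("pics/w2.png",optics.get_image("wrist")[:,:,::-1])
s=env.observe();print(s["time_s"],s["position"],s["ft_force"])
E
```

```text
time_s: 3.57
position: [0.5562, 0.1274, 0.0408]
tool_rot: [[-0.082, 0.997, -0.0], [0.997, 0.082, -0.0], [-0.0, -0.0, -1.0]]
ft_force: [-0.4, 0.2, -0.0]
grip_width: 0.0003
gripper_force: 0.0
3.6167 [0.55639735 0.12648195 0.04077717] [ 0.77591524 -0.07883348 -0.56533199]
```

View pics/w2.png

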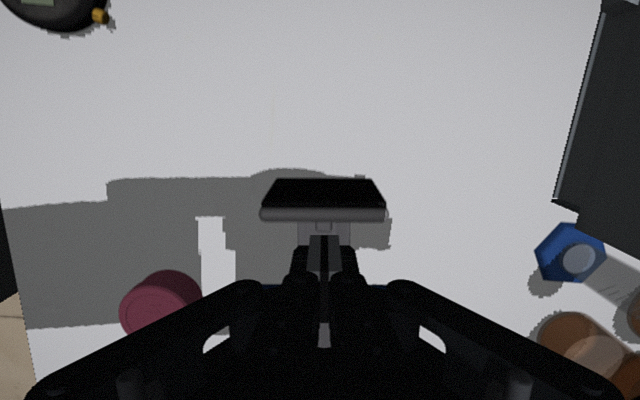

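Run:
```python
from h import *
np.set_printoptions(precision=4,suppress=True)
c=optics.calibration("wrist");T=c["T"];print(T,c["cx"],c["cy"],c["fov_y"]);f=200/np.tan(np.radians(c["fov_y"]/2))
p=env.observe()["position"]
for d in ([0,0,0],[0,0.011,0],[0,-.011,0],[0,0,.02],[0,0.0,.05]):
    x=T[:3,:3].T@(p+d-T[:3,3]); print(d,x[:2]/x[2]*f+[c["cx"],c["cy"]],x[2])
for a in ((262,208),(386,208),(262,220),(386,220)): print(a,plane("wrist",*a,.073))
for a in ((278,178),(380,178)): print(a,plane("wrist",*a,.021))
s=env.observe();print(s["wrist_torque"])
```

```text
[[ 0.9966  0.0784  0.0235  0.551 ]
 [ 0.0818 -0.9586 -0.2728  0.1963]
 [ 0.0011  0.2738 -0.9618  0.2213]
 [ 0.      0.      0.      1.    ]] 323.88431359207215 195.36665836030636 63.53045475687939
[0, 0, 0] [323.058  225.4426] 0.1927897561153371
[0, 0.011, 0] [324.5768 207.9722] 0.18978932245680924
[0, -0.011, 0] [321.5858 242.3775] 0.19579018977386498
[0, 0, 0.02] [323.008  238.9665] 0.17355387842841077
[0, 0.0, 0.05] [322.9079 265.9942] 0.14470006189802123
(262, 208) [0.5253 0.1455 0.073 ]
(386, 208) [0.585  0.1504 0.073 ]
(262, 220) [0.5255 0.1394 0.073 ]
(386, 220) [0.5858 0.1443 0.073 ]
(278, 178) [0.5259 0.1486 0.021 ]
(380, 178) [0.5904 0.1538 0.021 ]
[-0.0153  0.0297 -0.0276]
```

The wrist view shows the plate's top edge at row 208, unmoved, with the fingers beyond it and no force felt. That contradicts the reported pose, so I'll check from the scene camera.

Run:
```python
from h import *
import cv2
np.set_printoptions(precision=4,suppress=True)
a=optics.get_image("scene")[:,:,::-1]; b=optics.get_image("top")[:,:,::-1]
cv2.imwrite("pics/scene2.png",a);cv2.imwrite("pics/top2.png",b)
p=env.observe()["position"]
for n in ("scene","top"):
    c=optics.calibration(n);T=c["T"];f=200/np.tan(np.radians(c["fov_y"]/2))
    x=T[:3,:3].T@(p-T[:3,3]); print(n,x[:2]/x[2]*f+[c["cx"],c["cy"]])
A=cv2.resize(a[130:290,200:360],(600,600),interpolation=2);
B=cv2.resize(b[130:250,220:300],(200,300),interpolation=2)
A[:300,400:]=B
cv2.imwrite("pics/c2.png",A)
```

```text
scene [268.2629 227.0952]
top [263.9194 209.7724]
```

View pics/c2.png

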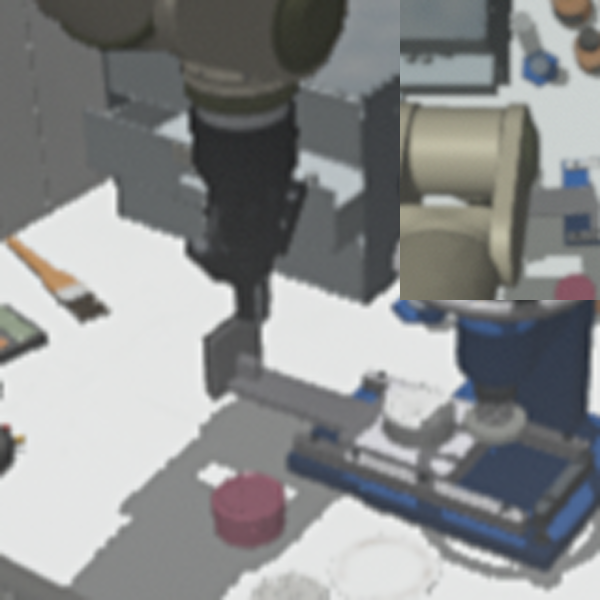

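Run:
```python
import cv2
for n in ("scene0","scene2"):
    g=cv2.imread(f"pics/{n}.png",0)
    print(n,"cols 252..278")
    for r in range(200,238): print(r,*[f"{v:3d}" for v in g[r,252:279]])
```

```text
scene0 cols 252..278
200 221 221 220 220 220 220 220 221 223 223 219 218 211 176 164 160 130 114 107 100  98  95  95  96  97  97  97
201 221 220 221 221 220 220 220 220 221 221 222 223 222 219 219 213 180 168 157 127 114 106  98  96  97  96  97
202 221 221 221 220 220 221 220 220 221 220 221 220 221 222 224 224 220 222 213 179 169 157 123 112 102  96  98
203 221 221 220 221 221 221 221 221 221 221 221 220 220 221 222 222 223 224 223 220 222 213 179 161 125 111 114
204 221 220 220 221 221 221 221 221 221 221 221 221 221 221 221 221 221 221 222 223 224 224 222 212 174 162 161
205 221 221 221 221 221 221 221 220 220 220 220 221 220 221 221 221 220 221 221 221 221 222 223 223 219 218 211
206 220 221 221 221 221 221 221 221 221 220 220 220 221 221 221 221 220 221 221 221 220 221 220 221 222 223 223
207 221 221 221 221 220 221 220 220 220 221 221 221 221 221 221 222 221 221 221 221 220 221 220 220 221 221 221
208 221 221 220 221 221 220 221 220 221 221 221 220 221 223 221 221 221 222 220 221 220 220 220 220 220 220 220
209 220 221 220 221 220 221 221 221 221 221 221 222 222 220 207 208 219
[... 6753 characters left out ...]
 116 117 115 114 113 118 132
232 231 230 188 103  83  90  83  83  92 111 116 119 119 120 119 119 116 119 119 117 119 117 117 117 117 115 114
233 230 231 193 107  82  89  81  80  91 107 110 110 112 117 119 118 120 120 119 119 118 118 118 118 117 117 116
234 231 231 207 126  87  84  80  94 124 145 130 111 104 110 114 114 116 120 118 119 117 118 117 118 118 116 117
235 229 231 226 177 112  89 104 146 189 205 180 134 110 107 106 105 111 114 116 117 120 118 118 118 117 116 116
236 229 230 232 224 162 134 167 205 228 218 198 150 125 119 115 111 107 105 105 112 115 115 118 119 119 117 117
237 228 228 230 230 212 201 220 216 207 170 154 138 134 133 132 126 119 107 105 107 106 108 112 114 115 115 117
```

The scene camera settles it. The fingertips end at row 214.5, where the reported TCP would be at row 227, so the real finger end is about 34 mm higher than the reported z. The fingers passed 2 mm over the plate, and nothing was touched or moved. I'll go back and come down lower.

```bash
python3 -m jog '[{"linear":[0,0,-0.4],"roll":-0.1},{"linear":[0.8,0,0],"roll":0},{"linear":[0.8,0,0],"roll":0},{"linear":[0,0,0],"roll":0},{"linear":[0,0,0.5],"roll":0},{"linear":[0,0,0.45],"roll":0},{"linear":[0,0,0],"roll":0},{"linear":[0,0,0],"roll":0}]'
python3 - <<'E'
from h import *
import cv2
np.set_printoptions(precision=4,suppress=True)
a=optics.get_image("scene")[:,:,::-1]; w=optics.get_image("wrist")[:,:,::-1]
cv2.imwrite("pics/scene3.png",a);cv2.imwrite("pics/w3.png",w)
A=cv2.resize(a[180:260,220:320],(400,320),interpolation=2);B=w[100:300,220:420]
B=cv2.resize(B,(320,320));cv2.imwrite("pics/c3.png",np.hstack([A,B]))
s=env.observe();print(s["position"],s["tool_rot"],s["ft_force"])
E
```

```text
time_s: 4.38
position: [0.55, 0.1918, 0.0185]
tool_rot: [[-0.091, 0.996, -0.002], [0.996, 0.091, -0.0], [-0.0, -0.002, -1.0]]
ft_force: [-0.0, 1.0, 1.1]
grip_width: -0.0003
gripper_force: 0.0
[0.551  0.1918 0.0198] [[-0.0908  0.9959  0.0014]
 [ 0.9959  0.0908  0.0002]
 [ 0.0001  0.0014 -1.    ]] [0.9111 0.0682 0.6056]
```

View pics/c3.png

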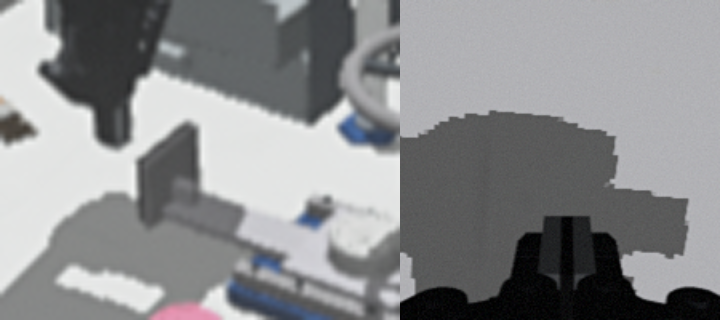

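The fingers now stand on the +y side of the plate, with their tip at about scene pixel (248,216), level with the plate. I'll push with force checks, aiming for reported TCP y ≈ 0.104 at home.

```bash
python3 - <<'E'
from h import *
p=env.observe()["position"]
o,d=ray("scene",248,216.); t=((p[:2]-o[:2])@d[:2])/(d[:2]@d[:2]); print("tip z",(o+t*d))
E
python3 -m jog '[{"linear":[-0.3,0,0],"roll":0.2},{"linear":[-0.2,0,0],"roll":0},{"linear":[-0.15,0,0],"roll":0},{"linear":[-0.1,0,0],"roll":0},{"linear":[-0.1,0,0],"roll":0},{"linear":[-0.1,0,0],"roll":0},{"linear":[-0.1,0,0],"roll":0},{"linear":[-0.1,0,0],"roll":0}]'
```

```text
tip z [0.54867012 0.19424241 0.05710448]
time_s: 5.15
position: [0.5542, 0.1458, 0.019]
tool_rot: [[-0.074, 0.997, 0.001], [0.997, 0.074, 0.0], [0.0, 0.001, -1.0]]
ft_force: [0.5, 2.6, 2.6]
grip_width: -0.0003
gripper_force: 1.4
```

```bash
python3 -m jog '[{"linear":[-0.1,0,0],"roll":0},{"linear":[-0.1,0,0],"roll":0},{"linear":[-0.1,0,0],"roll":0},{"linear":[-0.1,0,0],"roll":0},{"linear":[-0.1,0,0],"roll":0},{"linear":[-0.1,0,0],"roll":0},{"linear":[-0.1,0,0],"roll":0},{"linear":[-0.1,0,0],"roll":0},{"linear":[-0.05,0,0],"roll":0}]'
python3 -m jog '[{"linear":[-0.05,0,0],"roll":0},{"linear":[-0.05,0,0],"roll":0},{"linear":[0,0,0],"roll":0}]'
```

```text
time_s: 5.9
position: [0.5565, 0.1114, 0.0187]
tool_rot: [[-0.073, 0.997, -0.0], [0.997, 0.073, -0.0], [-0.0, -0.0, -1.0]]
ft_force: [1.7, 2.7, 0.7]
grip_width: 0.0
gripper_force: 1.3
time_s: 6.15
position: [0.5565, 0.1076, 0.0187]
tool_rot: [[-0.073, 0.997, -0.001], [0.997, 0.073, -0.0], [-0.0, -0.001, -1.0]]
ft_force: [0.1, -0.8, 0.7]
grip_width: 0.0003
gripper_force: 0.0
```

```bash
python3 -m jog '[{"linear":[-0.04,0,0],"roll":0},{"linear":[-0.04,0,0],"roll":0},{"linear":[0,0,0],"roll":0}]'
python3 -m jog '[{"linear":[-0.03,0,0],"roll":0},{"linear":[-0.03,0,0],"roll":0}]'
python3 -m jog '[{"linear":[-0.03,0,0],"roll":0},{"linear":[-0.03,0,0],"roll":0}]'
```

```text
time_s: 6.4
position: [0.5567, 0.1046, 0.0187]
tool_rot: [[-0.073, 0.997, -0.001], [0.997, 0.073, -0.0], [-0.0, -0.001, -1.0]]
ft_force: [0.3, 0.8, -0.7]
grip_width: -0.0001
gripper_force: 0.4
time_s: 6.57
position: [0.5568, 0.1035, 0.0187]
tool_rot: [[-0.073, 0.997, -0.001], [0.997, 0.073, 0.002], [0.002, -0.001, -1.0]]
ft_force: [-0.7, 13.0, 0.2]
grip_width: 0.0003
gripper_force: 6.8
time_s: 6.73
position: [0.5567, 0.1036, 0.0187]
tool_rot: [[-0.073, 0.997, -0.001], [0.997, 0.073, 0.006], [0.006, -0.0, -1.0]]
ft_force: [0.4, 26.8, -0.2]
grip_width: 0.0001
gripper_force: 13.4
```

The slide is home: the push met 13 N and then 27 N with no more travel, and the face sits at about 168 mm from the axis. The pad half-width of 11 mm is confirmed too. Next: back off, rise, cross over and turn behind the handle.

```bash
python3 -m jog '[{"linear":[0.375,0,0],"roll":0},{"linear":[0,0,-0.9],"roll":0},{"linear":[0,0,-0.9],"roll":0},{"linear":[0,0,-0.9],"roll":0},{"linear":[0,0,-0.9],"roll":0},{"linear":[0,0,-0.9],"roll":0},{"linear":[0,0,-0.9],"roll":0},{"linear":[0,0,-0.9],"roll":0},{"linear":[0,0,0],"roll":0}]'
python3 -m jog '[{"linear":[-0.94,-0.08,0],"roll":0},{"linear":[-0.94,-0.08,0],"roll":0},{"linear":[-0.94,-0.08,0],"roll":0},{"linear":[-0.94,-0.08,0],"roll":0},{"linear":[-0.94,-0.08,0],"roll":0},{"linear":[-0.94,-0.08,0],"roll":0},{"linear":[-0.94,-0.08,0],"roll":0},{"linear":[0,0,0],"roll":0}]'
python3 -m jog '[{"linear":[0,0,0],"roll":-1},{"linear":[0,0,0],"roll":-1},{"linear":[0,0,0],"roll":-1},{"linear":[0,0,0],"roll":-1},{"linear":[0,0,0],"roll":-1},{"linear":[0,0,0],"roll":-1},{"linear":[0,0,0],"roll":-1},{"linear":[0,0,0],"roll":-1},{"linear":[0,0,0],"roll":-0.2},{"linear":[0,0,0],"roll":0}]'
python3 - <<'E'
from h import *
import cv2
np.set_printoptions(precision=4,suppress=True)
w=optics.get_image("wrist")[:,:,::-1];cv2.imwrite("pics/w4.png",w)
s=env.observe();print(s["position"],s["tool_rot"],s["q"],optics.calibration("wrist"))
E
```

```text
time_s: 7.48
position: [0.5581, 0.1147, 0.2781]
tool_rot: [[-0.073, 0.997, 0.012], [0.997, 0.073, -0.001], [-0.002, 0.012, -1.0]]
ft_force: [0.5, -0.7, 0.8]
grip_width: 0.0001
gripper_force: 0.0
time_s: 8.15
position: [0.5525, -0.1554, 0.2696]
tool_rot: [[-0.067, 0.998, -0.002], [0.998, 0.067, -0.002], [-0.001, -0.002, -1.0]]
ft_force: [0.3, -0.1, 0.4]
grip_width: 0.0
gripper_force: 0.0
time_s: 8.98
position: [0.5531, -0.1491, 0.2706]
tool_rot: [[-0.709, 0.705, -0.001], [0.705, 0.709, -0.0], [0.0, -0.0, -1.0]]
ft_force: [-0.2, -1.0, -0.3]
grip_width: 0.0001
gripper_force: 0.0
[ 0.5531 -0.1491  0.2706] [[-0.7081  0.7062 -0.0005]
 [ 0.7062  0.7081 -0.0001]
 [ 0.0002 -0.0004 -1.    ]] [-26.916   21.9117  61.4505  -0.0189  96.6575 -71.9951] {'fov_y': 63.53045475687939, 'cx': 323.88431359207215, 'cy': 195.36665836030636, 'T': array([[ 0.7059,  0.6812,  0.1943,  0.5043],
       [ 0.7083, -0.679 , -0.193 , -0.0995],
       [ 0.0004,  0.2739, -0.9618,  0.4512],
       [ 0.    ,  0.    ,  0.    ,  1.    ]])}
```

View pics/w4.png

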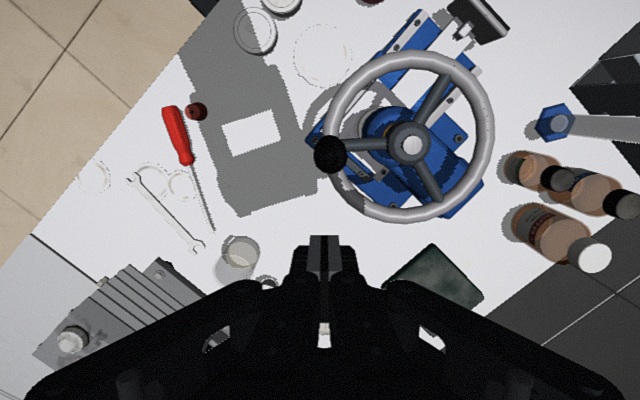

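The wrist view shows the slide home at top right, the handle's black top at about (331,154), and the rim spanning x 328-495, y 49-222. I'll refine the wheel axis and handle from it.

Run:
```python
from h import *
import cv2
np.set_printoptions(precision=4,suppress=True)
g=cv2.imread("pics/w4.png",0)
m=(g[130:180,308:356]<22).astype(np.uint8); n,l,st,ce=cv2.connectedComponentsWithStats(m);k=1+np.argmax(st[1:,4]);print(st[k],ce[k]+[308,130])
(cx,cy),r=cv2.minEnclosingCircle(np.argwhere(l==k)[:,::-1].astype(np.float32));print(cx+308,cy+130,r)
H=plane("wrist",cx+308,cy+130,.259);print("handle",H)
pts=np.array([plane("wrist",*p,.192) for p in ((328.,128.),(495.,135.),(413.,49.5),(420.,222.),(465.,70.),(472.,198.))])
A=np.c_[2*pts[:,:2],np.ones(6)];x=np.linalg.lstsq(A,(pts[:,:2]**2).sum(1),rcond=None)[0];print("wheel",x[:2],np.sqrt(x[2]+x[0]**2+x[1]**2))
print("hub",plane("wrist",409,144,.205))
for c in (x[:2],np.array([.571,-.0745])):
    d=H[:2]-c;print(np.hypot(*d),np.degrees(np.arctan2(d[1],d[0]))%360)
```

```text
[  6   6  34  38 974] [329.8676 154.1889]
329.0 154.21621704101562 18.890056610107422
handle [ 0.5272 -0.1179  0.259 ]
wheel [ 0.5758 -0.0725] 0.06803356323789958
hub [ 0.5709 -0.0746  0.205 ]
0.0664637309844243 223.0361910814952
0.061636073537341296 224.69739155911387
```

The axis (0.571, -0.0745) and the handle at 224.8°, radius 61.6 mm, are confirmed across views. Now I lower behind the handle.

```bash
python3 -m jog '[{"linear":[0.145,0.08,0],"roll":0},{"linear":[0,0,0.92],"roll":0},{"linear":[0,0,0.92],"roll":0},{"linear":[0,0,0],"roll":0},{"linear":[0,0,0],"roll":0}]'
python3 -m jog '[{"linear":[0.1,0,0],"roll":0},{"linear":[0.1,0,0],"roll":0},{"linear":[0.05,0,0],"roll":0},{"linear":[0.05,0,0],"roll":0},{"linear":[0,0,0],"roll":0}]'
```

```text
time_s: 9.45
position: [0.5508, -0.1423, 0.1969]
tool_rot: [[-0.709, 0.705, -0.003], [0.705, 0.709, 0.001], [0.003, -0.001, -1.0]]
ft_force: [-0.4, -0.6, 1.2]
grip_width: 0.0002
gripper_force: 0.0
time_s: 9.87
position: [0.5431, -0.1343, 0.1984]
tool_rot: [[-0.71, 0.704, 0.002], [0.704, 0.71, -0.001], [-0.002, 0.001, -1.0]]
ft_force: [1.0, -0.7, 2.0]
grip_width: 0.0001
gripper_force: 0.5
```

```bash
python3 -m jog '[{"linear":[0.137,-0.043,0],"roll":1},{"linear":[0.137,-0.043,0],"roll":1},{"linear":[0.137,-0.043,0],"roll":1},{"linear":[0.137,-0.043,0],"roll":1},{"linear":[0.137,-0.043,0],"roll":1},{"linear":[0.137,-0.043,0],"roll":1},{"linear":[0.137,-0.043,0],"roll":1},{"linear":[0.137,-0.043,0],"roll":1},{"linear":[0.137,-0.043,0],"roll":1},{"linear":[0.137,-0.043,0],"roll":1},{"linear":[0.137,-0.043,0],"roll":1},{"linear":[0.137,-0.043,0],"roll":1}]'
cat >> h.py <<'E'
def rel(c=(.571,-.0745)):
    s=env.observe();R=s["tool_rot"];d=np.array([*c,0])-s["position"];d[2]=0
    v=R.T@d; print("t",round(s["time_s"],2),"axis in tool (want .0225,.062):",v[:2].round(4),"phi",np.degrees(np.arctan2(R[1,0],R[0,0])).round(1),"z",s["position"][2].round(4),"q6",s["q"][5].round(1),"F",s["ft_force"].round(1),"F tool",(R.T@s["ft_force"]).round(1))
E
python3 -c "from h import *;rel()"
```

```text
time_s: 10.87
position: [0.5048, -0.0805, 0.1974]
tool_rot: [[0.26, 0.966, -0.0], [0.966, -0.26, -0.001], [-0.001, 0.0, -1.0]]
ft_force: [0.4, -2.0, -1.6]
grip_width: -0.0
gripper_force: 1.0
t 10.87 axis in tool (want .0225,.062): [0.023  0.0624] phi 74.9 z 0.1974 q6 -7.3 F [ 0.4 -2.  -1.6] F tool [-1.8  0.9  1.6]
```

```bash
python3 -m jog '[{"linear":[0.137,-0.043,0],"roll":1},{"linear":[0.137,-0.043,0],"roll":1},{"linear":[0.137,-0.043,0],"roll":1},{"linear":[0.137,-0.043,0],"roll":1},{"linear":[0.137,-0.043,0],"roll":1},{"linear":[0.137,-0.043,0],"roll":1},{"linear":[0.137,-0.043,0],"roll":1},{"linear":[0.137,-0.043,0],"roll":1},{"linear":[0.137,-0.043,0],"roll":1},{"linear":[0.137,-0.043,0],"roll":1},{"linear":[0.137,-0.043,0],"roll":1},{"linear":[0.137,-0.043,0],"roll":1}]' >/dev/null
python3 -c "from h import *;rel()"
```

```text
t 11.87 axis in tool (want .0225,.062): [0.0238 0.0625] phi 15.0 z 0.1969 q6 60.1 F [-2.1 -0.8 -1.3] F tool [-2.2  0.2  1.4]
```

```bash
python3 -m jog '[{"linear":[0.137,-0.043,0],"roll":1},{"linear":[0.137,-0.043,0],"roll":1},{"linear":[0.137,-0.043,0],"roll":1},{"linear":[0.137,-0.043,0],"roll":1},{"linear":[0.137,-0.043,0],"roll":1},{"linear":[0.137,-0.043,0],"roll":1},{"linear":[0.137,-0.043,0],"roll":1},{"linear":[0.137,-0.043,0],"roll":1},{"linear":[0.137,-0.043,0],"roll":1},{"linear":[0.137,-0.043,0],"roll":1},{"linear":[0.137,-0.043,0],"roll":1},{"linear":[0.137,-0.043,0],"roll":1}]' >/dev/null
python3 -c "from h import *;rel()"
```

```text
t 12.87 axis in tool (want .0225,.062): [0.0237 0.0618] phi -45.0 z 0.1969 q6 122.3 F [-1.5  2.  -1.8] F tool [-2.5 -0.3  1.8]
```

Half a turn is done with steady contact. I'll back off, rise, and unwind the last joint by 180°.

```bash
python3 -m jog '[{"linear":[-0.3,0,0],"roll":0},{"linear":[0,0,-0.8],"roll":0},{"linear":[0,0,-0.8],"roll":0},{"linear":[0,0,0],"roll":-1},{"linear":[0,0,0],"roll":-1},{"linear":[0,0,0],"roll":-1},{"linear":[0,0,0],"roll":-1},{"linear":[0,0,0],"roll":-1},{"linear":[0,0,0],"roll":-1},{"linear":[0,0,0],"roll":-1},{"linear":[0,0,0],"roll":-1},{"linear":[0,0,0],"roll":-1}]' >/dev/null
python3 -m jog '[{"linear":[0,0,0],"roll":-1},{"linear":[0,0,0],"roll":-1},{"linear":[0,0,0],"roll":-1},{"linear":[0,0,0],"roll":-1},{"linear":[0,0,0],"roll":-1},{"linear":[0,0,0],"roll":-1},{"linear":[0,0,0],"roll":-1},{"linear":[0,0,0],"roll":-1},{"linear":[0,0,0],"roll":-1},{"linear":[0,0,0],"roll":-1},{"linear":[0,0,0],"roll":-1},{"linear":[0,0,0],"roll":-1}]' >/dev/null
python3 -m jog '[{"linear":[0,0,0],"roll":-1},{"linear":[0,0,0],"roll":-1},{"linear":[0,0,0],"roll":-1},{"linear":[0,0,0],"roll":-1},{"linear":[0,0,0],"roll":-1},{"linear":[0,0,0],"roll":-1},{"linear":[0,0,0],"roll":-1},{"linear":[0,0,0],"roll":-1},{"linear":[0,0,0],"roll":-1},{"linear":[0,0,0],"roll":-1},{"linear":[0,0,0],"roll":-1},{"linear":[0,0,0],"roll":-1}]' >/dev/null
python3 -m jog '[{"linear":[0,0,0],"roll":-1},{"linear":[0,0,0],"roll":-1},{"linear":[0,0,0],"roll":-1},{"linear":[0,0,0],"roll":0}]' >/dev/null
python3 -c "from h import *;rel()
s=env.observe();print(s['position'])"
```

```text
t 16.2 axis in tool (want .0225,.062): [-0.0347 -0.0616] phi 135.4 z 0.2614 q6 -57.5 F [-0.4 -0.3 -0.4] F tool [ 0.1 -0.5  0.4]
[ 0.58959465 -0.00628839  0.26136161]
```

```bash
python3 -m jog '[{"linear":[0,0,0.84],"roll":0},{"linear":[0,0,0.84],"roll":0},{"linear":[0,0,0],"roll":0},{"linear":[-0.1,0,0],"roll":0},{"linear":[-0.1,0,0],"roll":0},{"linear":[-0.06,0,0],"roll":0},{"linear":[0,0,0],"roll":0}]' >/dev/null
python3 -c "from h import *;rel()"
python3 -m jog '[{"linear":[-0.137,0.043,0],"roll":1},{"linear":[-0.137,0.043,0],"roll":1},{"linear":[-0.137,0.043,0],"roll":1},{"linear":[-0.137,0.043,0],"roll":1},{"linear":[-0.137,0.043,0],"roll":1},{"linear":[-0.137,0.043,0],"roll":1},{"linear":[-0.137,0.043,0],"roll":1},{"linear":[-0.137,0.043,0],"roll":1},{"linear":[-0.137,0.043,0],"roll":1},{"linear":[-0.137,0.043,0],"roll":1},{"linear":[-0.137,0.043,0],"roll":1},{"linear":[-0.137,0.043,0],"roll":1}]' >/dev/null
python3 -c "from h import *;rel()"
```

```text
t 16.78 axis in tool (want .0225,.062): [-0.0231 -0.0618] phi 135.2 z 0.1957 q6 -57.9 F [ 0.2  0.3 -0.7] F tool [0.1 0.3 0.7]
t 17.78 axis in tool (want .0225,.062): [-0.0237 -0.0608] phi 75.0 z 0.1951 q6 -1.6 F [ 1.2  1.9 -1.5] F tool [2.2 0.7 1.5]
```

```bash
python3 -m jog '[{"linear":[-0.137,0.043,0],"roll":1},{"linear":[-0.137,0.043,0],"roll":1},{"linear":[-0.137,0.043,0],"roll":1},{"linear":[-0.137,0.043,0],"roll":1},{"linear":[-0.137,0.043,0],"roll":1},{"linear":[-0.137,0.043,0],"roll":1},{"linear":[-0.137,0.043,0],"roll":1},{"linear":[-0.137,0.043,0],"roll":1},{"linear":[-0.137,0.043,0],"roll":1},{"linear":[-0.137,0.043,0],"roll":1},{"linear":[-0.137,0.043,0],"roll":1},{"linear":[-0.137,0.043,0],"roll":1}]' >/dev/null
python3 -c "from h import *;rel()"
python3 -m jog '[{"linear":[-0.137,0.043,0],"roll":1},{"linear":[-0.137,0.043,0],"roll":1},{"linear":[-0.137,0.043,0],"roll":1},{"linear":[-0.137,0.043,0],"roll":1},{"linear":[-0.137,0.043,0],"roll":1},{"linear":[-0.137,0.043,0],"roll":1},{"linear":[-0.137,0.043,0],"roll":1},{"linear":[-0.137,0.043,0],"roll":1},{"linear":[-0.137,0.043,0],"roll":1},{"linear":[0,0,0],"roll":0}]' >/dev/null
python3 -c "from h import *;rel()"
```

```text
t 18.78 axis in tool (want .0225,.062): [-0.0218 -0.0606] phi 15.0 z 0.1949 q6 52.3 F [ 1.8  1.  -1.4] F tool [ 2.  -0.5  1.4]
t 19.62 axis in tool (want .0225,.062): [-0.0206 -0.0619] phi -30.0 z 0.1953 q6 94.3 F [-0.7 -0.2  0.4] F tool [-0.5  0.5 -0.4]
```

About 13° to go by dead reckoning. I'll push 8° more, retreat and unwind, then measure the handle from the same viewpoint as before the turn.

```bash
python3 -m jog '[{"linear":[-0.11,0.034,0],"roll":0.8},{"linear":[-0.11,0.034,0],"roll":0.8},{"linear":[0,0,0],"roll":0},{"linear":[0.4,0,0],"roll":0},{"linear":[0,0,-0.94],"roll":0},{"linear":[0,0,-0.94],"roll":0},{"linear":[0,0,0],"roll":-1},{"linear":[0,0,0],"roll":-1},{"linear":[0,0,0],"roll":-1},{"linear":[0,0,0],"roll":-1},{"linear":[0,0,0],"roll":-1},{"linear":[0,0,0],"roll":-1}]' >/dev/null
python3 -m jog '[{"linear":[0,0,0],"roll":-1},{"linear":[0,0,0],"roll":-1},{"linear":[0,0,0],"roll":-1},{"linear":[0,0,0],"roll":-1},{"linear":[0,0,0],"roll":-1},{"linear":[0,0,0],"roll":-1},{"linear":[0,0,0],"roll":-1},{"linear":[0,0,0],"roll":-1},{"linear":[0,0,0],"roll":-1},{"linear":[0,0,0],"roll":-1},{"linear":[0,0,0],"roll":-1},{"linear":[0,0,0],"roll":-1}]' >/dev/null
python3 -m jog '[{"linear":[0,0,0],"roll":-1},{"linear":[0,0,0],"roll":-1},{"linear":[0,0,0],"roll":-1},{"linear":[0,0,0],"roll":-1},{"linear":[0,0,0],"roll":-1},{"linear":[0,0,0],"roll":-1},{"linear":[0,0,0],"roll":-1},{"linear":[0,0,0],"roll":-1},{"linear":[0,0,0],"roll":-1},{"linear":[0,0,0],"roll":-1},{"linear":[0,0,0],"roll":-1},{"linear":[0,0,0],"roll":-1}]' >/dev/null
python3 -m jog '[{"linear":[0,0,0],"roll":-1},{"linear":[0,0,0],"roll":-1},{"linear":[0,0,0],"roll":-1},{"linear":[0,0,0],"roll":-1},{"linear":[0,0,0],"roll":0}]' >/dev/null
cat >> h.py <<'E'
def handle(name,z):
    import cv2
    c=optics.calibration("wrist"); w=optics.get_image("wrist")[:,:,::-1].copy();cv2.imwrite(f"pics/{name}.png",w)
    g=cv2.cvtColor(w,cv2.COLOR_BGR2GRAY)
    f=200/np.tan(np.radians(c["fov_y"]/2));x=c["T"][:3,:3].T@(np.array([.527,-.118,z])-c["T"][:3,3]);u,v=(x[:2]/x[2]*f+[c["cx"],c["cy"]]).astype(int)
    r0,c0=max(v-35,0),max(u-45,0);m=(g[r0:v+35,c0:u+45]<22).astype(np.uint8)
    n,l,st,ce=cv2.connectedComponentsWithStats(m);k=1+np.argmax(st[1:,4])
    (a,b),r=cv2.minEnclosingCircle(np.argwhere(l==k)[:,::-1].astype(np.float32))
    H=plane("wrist",a+c0,b+r0,z);d=H[:2]-[.571,-.0745]
    print("px",a+c0,b+r0,r,st[k],"H",H.round(4),"rad",np.hypot(*d),"ang",np.degrees(np.arctan2(d[1],d[0]))%360)
E
python3 -c "from h import *;rel()
print(env.observe()['position']);handle('w5',.253)"
```

```text
t 23.03 axis in tool (want .0225,.062): [0.0465 0.0548] phi 132.6 z 0.2696 q6 -68.8 F [ 0.1 -0.2  0.4] F tool [-0.2 -0.1 -0.4]
[ 0.56213743 -0.14587342  0.26961523]
px 315.5 151.70588302612305 18.355607986450195 [ 33  23  33  37 932] H [ 0.5311 -0.1183  0.253 ] rad 0.059201839551109255 ang 227.67916712566955
```

```bash
python3 -m jog '[{"linear":[0.09,-0.22,0],"roll":-0.46},{"linear":[0,0,0],"roll":0},{"linear":[0,0,0],"roll":0}]' >/dev/null
python3 -c "from h import *;rel()
print(env.observe()['position']);handle('w6',.253)
import cv2
for n in ('w4','w6'):
    g=cv2.imread(f'pics/{n}.png',0); print(n,[[i for i in range(300,365) if g[r,i]<45][::len([i for i in range(300,365) if g[r,i]<45])-1] for r in (140,146,150,154,158,162)], [[i for i in range(120,190) if g[i,c]<45][0] for c in (322,326,330,334,338)])"
```

```text
t 23.33 axis in tool (want .0225,.062): [0.0407 0.0651] phi 134.4 z 0.2695 q6 -71.3 F [ 0.  -0.9 -0.2] F tool [-0.6 -0.6  0.2]
[ 0.55300453 -0.14914266  0.26953611]
px 328.51948165893555 157.57792282104492 18.748085021972656 [ 32  22  32  38 932] H [ 0.5294 -0.1196  0.253 ] rad 0.06136598073950891 ang 227.3503788614266
w4 [[305, 344], [311, 344], [315, 362], [314, 347], [314, 350], [315, 360]] [134, 136, 136, 136, 139]
w6 [[305, 361], [310, 342], [315, 364], [314, 346], [314, 346], [314, 355]] [120, 139, 139, 140, 142]
```

The same-viewpoint comparison gives the handle at 227.35° against 224.7° at the start, so 2.65° (2.9 mm) remains. I'll nudge it and measure again.

```bash
python3 -m jog '[{"linear":[0,0.08,0.97],"roll":0},{"linear":[0,0,0.97],"roll":0},{"linear":[0,0,0],"roll":0},{"linear":[0.15,0,0],"roll":0},{"linear":[0.15,0,0],"roll":0},{"linear":[0.05,0,0],"roll":0},{"linear":[0.05,0,0],"roll":0},{"linear":[0.03,0,0],"roll":0},{"linear":[0.02,0,0],"roll":0},{"linear":[0,0,0],"roll":0}]' >/dev/null
python3 -c "from h import *;rel()"
python3 -m jog '[{"linear":[-0.45,0,0],"roll":0},{"linear":[0,-0.08,-0.97],"roll":0},{"linear":[0,0,-0.97],"roll":0},{"linear":[0,0,0],"roll":0},{"linear":[0,0,0],"roll":0}]' >/dev/null
python3 -c "from h import *;rel()
print(env.observe()['position']);handle('w7',.253)"
```

```text
t 24.22 axis in tool (want .0225,.062): [0.0227 0.0618] phi 134.5 z 0.1924 q6 -70.5 F [ 1.1 -2.1  1.9] F tool [-2.3 -0.7 -1.9]
t 24.63 axis in tool (want .0225,.062): [0.0409 0.0648] phi 134.5 z 0.2711 q6 -71.4 F [-0.4 -0.1 -1.5] F tool [ 0.2 -0.4  1.5]
[ 0.55345144 -0.14912056  0.27105687]
px 328.23684310913086 147.2578945159912 18.035049438476562 [ 30  13  34  36 864] H [ 0.5244 -0.1151  0.253 ] rad 0.06174061892301387 ang 221.06141866678178
```

The new reading, 221.1°, disagrees with the push distance. Before acting I'll cross-check by tracking the handle and fixed features between the pictures.

Run:
```python
from h import *
import cv2
I={n:cv2.imread(f"pics/{n}.png",0) for n in ("w4","w6","w7")}
P={"handle":(331,154,24),"hub":(409,144,18),"screwdr":(180,140,30),"bottlecap":(595,255,28),"plate":(470,25,25)}
for k,(u,v,h) in P.items():
    t=I["w4"][v-h:v+h,u-h:u+h]
    for n in ("w6","w7"):
        r=cv2.matchTemplate(I[n],t,cv2.TM_CCOEFF_NORMED);_,s,_,p=cv2.minMaxLoc(r);print(k,n,np.array(p)-[u-h,v-h],round(s,3))
optics.get_image("scene")
import cv2
cv2.imwrite("pics/scene8.png",optics.get_image("scene")[:,:,::-1]);cv2.imwrite("pics/top8.png",optics.get_image("top")[:,:,::-1])
a=cv2.imread("pics/scene0.png",0);b=cv2.imread("pics/scene8.png",0)
for k,(u,v,hx,hy) in {"handle":(340,197,6,11),"tin":(311,240,9,7),"hub":(333,200,9,8)}.items():
    r=cv2.matchTemplate(b[150:290,280:400],a[v-hy:v+hy,u-hx:u+hx],cv2.TM_CCOEFF_NORMED);_,s,_,p=cv2.minMaxLoc(r);print("scene",k,np.array(p)+[280,150]-[u-hx,v-hy],round(s,3))
A=cv2.resize(cv2.imread("pics/scene8.png")[160:270,280:400],(480,440),interpolation=2)
B=cv2.resize(cv2.imread("pics/w7.png")[20:240,290:510],(300,300))
C=np.zeros((440,780,3),np.uint8);C[:,:480]=A;C[:300,480:]=B;cv2.imwrite("pics/c8.png",C)
```

```text
handle w6 [0 2] 0.887
handle w7 [-2 -6] 0.842
hub w6 [-2 -2] 0.987
hub w7 [-3 -3] 0.984
screwdr w6 [0 2] 0.983
screwdr w7 [-1  0] 0.992
bottlecap w6 [ 2 -3] 0.993
bottlecap w7 [ 0 -5] 0.989
plate w6 [-1  0] 0.813
plate w7 [-1  0] 0.761
scene handle [-1  2] 0.983
scene tin [-19 -83] 0.722
scene hub [0 2] 0.968
```

View pics/c8.png

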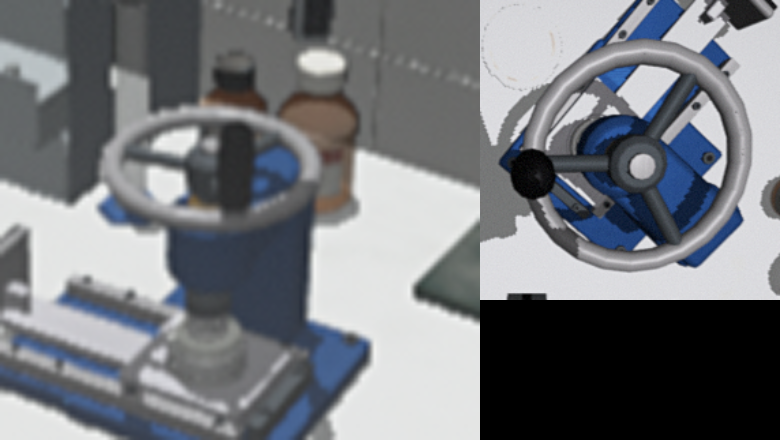

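The picture shows the pad down on the tin's lid in the home position. The handle has only a small residual offset, which I'll refine to subpixel.

Run:
```python
from h import *
import cv2
def sub(a,b,u,v,hx,hy,w=8):
    S=10;up=lambda x:cv2.resize(x.astype(np.float32),None,fx=S,fy=S,interpolation=cv2.INTER_CUBIC)
    r=cv2.matchTemplate(up(b[v-hy-w:v+hy+w,u-hx-w:u+hx+w]),up(a[v-hy:v+hy,u-hx:u+hx]),cv2.TM_CCOEFF_NORMED);_,s,_,p=cv2.minMaxLoc(r);return np.array(p)/S-w,round(s,3)
a=cv2.imread("pics/scene0.png",0);b=cv2.imread("pics/scene8.png",0)
for k,q in {"handle":(340,195,7,9),"handle top":(340,191,7,6),"base":(350,270,15,10),"bottlecap":(360,177,8,6)}.items(): print(k,sub(a,b,*q))
# predicted scene shift of handle mid for angles
c=optics.calibration("scene");T=c["T"];f=200/np.tan(np.radians(c["fov_y"]/2))
def pr(th,z):
    th=np.radians(th);x=T[:3,:3].T@(np.array([.571+.062*np.cos(th),-.0745+.062*np.sin(th),z])-T[:3,3]);return x[:2]/x[2]*f
for th in (226.7,224.7,222.7,220.7): print(th,pr(th,.244)-pr(224.7,.25))
# w7 vs w4 spoke-free check: handle centroid by both masks
for n in("w4","w6","w7"):
    g=cv2.imread(f"pics/{n}.png",0);m=(g[125:185,305:356]<22).astype(np.uint8);k,l,st,ce=cv2.connectedComponentsWithStats(m);j=1+np.argmax(st[1:,4]);print(n,ce[j]+[305,125],st[j])
```

```text
handle (array([-1.2,  2. ]), 0.981)
handle top (array([-1.1,  2. ]), 0.984)
base (array([0.1, 0. ]), 0.834)
bottlecap (array([0., 0.]), 0.999)
226.7 [0.83363159 2.16274777]
224.7 [-0.08032224  2.2516861 ]
222.7 [-1.00193961  2.32425314]
220.7 [-1.92995011  2.38033584]
w4 [329.86755647 154.1889117 ] [  9  11  34  38 974]
w6 [329.42032086 157.34652406] [  9  14  32  38 935]
w7 [327.94482759 147.16436782] [  7   5  34  36 870]
```

Both views agree on a small overshoot, 2.3° in the scene view and 3.6° in the wrist view, because the wheel coasted. I'll ease it back about 3° with a slow push from the other side, ending by geometry at rel x = -0.0225.

```bash
python3 -m jog '[{"linear":[0.475,0.08,0],"roll":0},{"linear":[0.475,0,0],"roll":0},{"linear":[0.475,0,0],"roll":0},{"linear":[0.475,0,0],"roll":0},{"linear":[0,0,0],"roll":0},{"linear":[0,0,0.97],"roll":0},{"linear":[0,0,0.97],"roll":0},{"linear":[0,0,0],"roll":0},{"linear":[-0.06,0,0],"roll":0},{"linear":[-0.06,0,0],"roll":0},{"linear":[-0.04,0,0],"roll":0},{"linear":[0,0,0],"roll":0}]' >/dev/null
python3 -c "from h import *;rel()"
python3 -m jog '[{"linear":[-0.02,0,0],"roll":0},{"linear":[-0.02,0,0],"roll":0},{"linear":[-0.02,0,0],"roll":0},{"linear":[0,0,0],"roll":0}]' >/dev/null
python3 -c "from h import *;rel()"
```

```text
t 25.83 axis in tool (want .0225,.062): [-0.0277  0.0616] phi 134.5 z 0.1933 q6 -68.6 F [ 0.1 -0.3  0.6] F tool [-0.3 -0.2 -0.6]
t 26.17 axis in tool (want .0225,.062): [-0.0265  0.062 ] phi 134.5 z 0.1918 q6 -68.6 F [-0.1  0.1  0.4] F tool [ 0.2 -0.  -0.4]
```

```bash
python3 -m jog '[{"linear":[-0.02,0,0],"roll":0},{"linear":[-0.02,0,0],"roll":0},{"linear":[0,0,0],"roll":0}]' >/dev/null
python3 -c "from h import *;rel()"
python3 -m jog '[{"linear":[-0.02,0,0],"roll":0},{"linear":[-0.02,0,0],"roll":0},{"linear":[0,0,0],"roll":0}]' >/dev/null
python3 -c "from h import *;rel()"
```

```text
t 26.42 axis in tool (want .0225,.062): [-0.025  0.062] phi 134.5 z 0.1916 q6 -68.7 F [ 0.3 -0.2 -0.5] F tool [-0.4  0.1  0.5]
t 26.67 axis in tool (want .0225,.062): [-0.0234  0.0619] phi 134.5 z 0.1916 q6 -68.8 F [1.2 1.  0.4] F tool [-0.1  1.5 -0.4]
```

```bash
python3 -m jog '[{"linear":[-0.02,0,0],"roll":0},{"linear":[-0.02,0,0],"roll":0}]' >/dev/null
python3 -c "from h import *;rel()"
python3 -m jog '[{"linear":[0.4,0,0],"roll":0},{"linear":[0,0,-0.97],"roll":0},{"linear":[0,0,-0.97],"roll":0},{"linear":[-0.5,0,0],"roll":0},{"linear":[-0.5,0,0],"roll":0},{"linear":[-0.47,0,0],"roll":0},{"linear":[-0.47,0,0],"roll":0},{"linear":[0,-0.08,0],"roll":0},{"linear":[0,0,0],"roll":0},{"linear":[0,0,0],"roll":0}]' >/dev/null
cat > m.py <<'E'
from h import *
import cv2
rel();print(env.observe()['position']);handle('w9',.253)
cv2.imwrite("pics/scene9.png",optics.get_image("scene")[:,:,::-1])
def sub(a,b,u,v,hx,hy,w=8):
    S=10;up=lambda x:cv2.resize(x.astype(np.float32),None,fx=S,fy=S,interpolation=cv2.INTER_CUBIC)
    r=cv2.matchTemplate(up(b[v-hy-w:v+hy+w,u-hx-w:u+hx+w]),up(a[v-hy:v+hy,u-hx:u+hx]),cv2.TM_CCOEFF_NORMED);_,s,_,p=cv2.minMaxLoc(r);return np.array(p)/S-w,round(s,3)
a=cv2.imread("pics/scene0.png",0);b=cv2.imread("pics/scene9.png",0)
for q in ((340,195,7,9),(340,191,7,6)): print(sub(a,b,*q))
E
python3 m.py
```

```text
t 26.83 axis in tool (want .0225,.062): [-0.0219  0.0619] phi 134.5 z 0.1916 q6 -68.8 F [-0.   0.5  0. ] F tool [ 0.4  0.3 -0. ]
t 27.67 axis in tool (want .0225,.062): [0.0392 0.0652] phi 134.5 z 0.2692 q6 -71.4 F [-0.3 -0.1  0.2] F tool [ 0.2 -0.3 -0.2]
[ 0.55195932 -0.14816596  0.26919543]
px 328.0 150.8571434020996 18.252859115600586 [ 30  13  34  37 908] H [ 0.525  -0.1159  0.253 ] rad 0.061846254048651815 ang 221.98481282515627
(array([-1.2,  2. ]), 0.981)
(array([-1.1,  2. ]), 0.983)
```

The back-nudge never touched the handle: no force, and the scene match is unchanged. The shut fingertip is evidently narrower than 22 mm there. I'll repeat it, approaching slowly until contact is felt.

```bash
python3 -m jog '[{"linear":[0.46,0.08,0],"roll":0},{"linear":[0.46,0,0],"roll":0},{"linear":[0.46,0,0],"roll":0},{"linear":[0.46,0,0],"roll":0},{"linear":[0,0,0],"roll":0},{"linear":[0,0,0.97],"roll":0},{"linear":[0,0,0.97],"roll":0},{"linear":[-0.1,0,0],"roll":0},{"linear":[-0.1,0,0],"roll":0},{"linear":[-0.08,0,0],"roll":0},{"linear":[-0.03,0,0],"roll":0},{"linear":[0,0,0],"roll":0}]' >/dev/null
python3 -c "from h import *;rel()"
python3 -m jog '[{"linear":[-0.015,0,0],"roll":0},{"linear":[0,0,0],"roll":0}]' >/dev/null
python3 -c "from h import *;rel()"
python3 -m jog '[{"linear":[-0.015,0,0],"roll":0},{"linear":[0,0,0],"roll":0}]' >/dev/null
python3 -c "from h import *;rel()"
```

```text
t 28.77 axis in tool (want .0225,.062): [-0.0201  0.0616] phi 134.5 z 0.1935 q6 -68.9 F [ 0.1  1.1 -0.1] F tool [0.7 0.9 0.1]
t 28.93 axis in tool (want .0225,.062): [-0.0204  0.0618] phi 134.5 z 0.1925 q6 -68.9 F [-0.1  0.  -0.3] F tool [ 0.1 -0.   0.3]
t 29.1 axis in tool (want .0225,.062): [-0.0202  0.0619] phi 134.5 z 0.1919 q6 -68.9 F [-0.7  0.4 -1. ] F tool [ 0.7 -0.2  1. ]
```

```bash
for i in 1 2 3; do python3 -m jog '[{"linear":[-0.03,0,0],"roll":0},{"linear":[0,0,0],"roll":0}]' >/dev/null
python3 -c "from h import *;rel();print(env.observe()['gripper_force'].round(2))"; done
```

```text
t 29.27 axis in tool (want .0225,.062): [-0.0192  0.062 ] phi 134.5 z 0.1917 q6 -69.0 F [-0.6  1.2  2.7] F tool [ 1.3  0.4 -2.7]
t 29.43 axis in tool (want .0225,.062): [-0.0179  0.062 ] phi 134.5 z 0.1916 q6 -69.0 F [-1.3  0.7  1.8] F tool [ 1.5 -0.5 -1.8]
t 29.6 axis in tool (want .0225,.062): [-0.0166  0.062 ] phi 134.5 z 0.1916 q6 -69.1 F [-2.3  0.2  1.4] F tool [ 1.8 -1.5 -1.4]Traceback (most recent call last):
  File "<string>", line 1, in <module>
    from h import *;rel();print(env.observe()['gripper_force'].round(2))
                                ^^^^^^^^^^^^^^^^^^^^^^^^^^^^^^^^^^^^
AttributeError: 'float' object has no attribute 'round'
Traceback (most recent call last):
AttributeError: 'float' object has no attribute 'round'
Traceback (most recent call last):
AttributeError: 'float' object has no attribute 'round'
```

Contact was felt from rel -0.0195, and the handle has gone about 2.9 mm with it. I'll retreat and measure.

```bash
python3 -m jog '[{"linear":[0.4,0,0],"roll":0},{"linear":[0,0,-0.97],"roll":0},{"linear":[0,0,-0.97],"roll":0},{"linear":[-0.47,0,0],"roll":0},{"linear":[-0.47,0,0],"roll":0},{"linear":[-0.44,0,0],"roll":0},{"linear":[-0.44,0,0],"roll":0},{"linear":[0,-0.08,0],"roll":0},{"linear":[0,0,0],"roll":0},{"linear":[0,0,0],"roll":0}]' >/dev/null
python3 m.py
```

```text
t 30.43 axis in tool (want .0225,.062): [0.0398 0.0652] phi 134.5 z 0.2692 q6 -71.4 F [-0.4  0.8  0.4] F tool [ 0.8  0.3 -0.4]
[ 0.5523928  -0.14854743  0.26916792]
px 328.8584899902344 157.1603775024414 18.874271392822266 [ 31  20  33  38 935] H [ 0.5285 -0.1186  0.253 ] rad 0.06124803990187585 ang 226.10158371843275
(array([0.4, 2.1]), 0.987)
(array([0.3, 2.1]), 0.992)
```

Both views now agree to about 1° of the start angle (scene 225.6°, wrist 226.1°, against 224.7°). I'll move clear and hand in.

```bash
python3 -m jog '[{"linear":[0,0,-0.8],"roll":0},{"linear":[0,0,-0.8],"roll":0},{"linear":[0,-0.8,-0.5],"roll":0},{"linear":[0,-0.8,0],"roll":0},{"linear":[0,-0.8,0],"roll":0},{"linear":[0,0,0],"roll":0},{"linear":[0,0,0],"roll":0},{"linear":[0,0,0],"roll":0}]'
python3 -c "
from rig import env;print(env.close_job())"
```

```text
time_s: 31.2
position: [0.4843, -0.2155, 0.3535]
tool_rot: [[-0.701, 0.713, 0.001], [0.713, 0.701, -0.0], [-0.0, 0.0, -1.0]]
ft_force: [0.1, -0.7, 0.3]
grip_width: 0.0001
gripper_force: 0.0
the job is handed in; nothing more can be done
None
```

Job handed in at 31.2 s: slide fully home, pad down on the tin, arm clear; the wheel did one clockwise turn, overshot about 3°, was eased back by a reverse push, and ended about 1° short of its start by camera (verdict not shown).

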